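Open the safety jar for spent cells at the phone repair bench

TASK

Open the safety jar with the orange cap: push the cap down against its spring, twist it anticlockwise past the catch, lift it off and stand it upright in the shallow metal tray. Leave the blue cap on the other jar alone.

Things in the scene. Friction and masses are not known exactly. Their poses are not given: they have to be found in the camera images.
- orange_cap_grip (a point): Centre of the round ribbed grip of the loose orange cap: 32 mm across, 28 mm high; its top, with a white line along this point's x, is 14 mm above this point, the top of the orange disc (56 mm across, 6 mm thick) 14 mm below. A bare metal stem 28 mm across goes on to 38 mm below this point, with two lugs at its foot (44 mm over both, along x). About 120 g; it can stand on the stem.
- cell_jar: Jar with orange band, fixed; origin centre of underside. 68 mm across (foot 92), neck top at 100 mm; closed cap's grip point 128.5 mm up on the axis. Catch: press cap down 6 to 8 mm (4 to 8 N; bottoms at 8.5), keep pressed, turn anticlockwise from above 67 degrees (55 to 78 do, stop near 81), lift; free 20 mm up. Unpressed or clockwise it is blocked.
- tray: Shallow aluminium tray, fixed; outside 130 mm (x) by 150 mm (y), 14 mm high, walls and floor 4 to 5 mm thick, open on top; origin at the centre of its underside.
- blue_cap_grip (a point): Centre of the round grip of the blue cap on the other jar (same shapes and sizes as the orange one and its jar, with a blue band). To be left alone.
Things that resemble listed ones, but are neither listed nor needed, are in the scene too. Several things have the shape of the tray; the one meant has the colours described above. Of the things shaped like the part that bears orange_cap_grip, the orange one is meant.

How it is judged:
By the outcome, as a careful person would: the job done as asked, in the order asked, and still so for the second after the job is handed in, with the robot touching nothing.
It also fails if it takes over 43 s, if anything falls off the work surface, if the arm or the gripper's body presses on something with over 40 N, if the wrist force passes 120 N, or if a joint passes its speed limit or range.

ROBOT

A 6-joint arm with a two-finger parallel gripper is mounted at the origin on the work surface. World frame = base frame: x ahead of the robot, y to its left, z up, the work surface at z = 0. Lengths are in mm, angles in rad, forces in N, time in s.
With the tool pointing down it reaches from about 300 to 950 mm from the base axis. Payload 3.1 kg.
Tool frame: the origin (TCP) lies midway between the tips of the shut fingers; the grasp point (between the pads) lies 19 mm behind it (arm.hold_point_z is the distance from the TCP to the grasp point, in mm); z points along the fingers, y is the line along which they close (so a half turn about z gives the same grasp; the last joint's range is limited). The gripper opens to 85 mm and grips with 20 to 120 N. Pads are 22 mm wide; open, the fingers measure 114 mm over their backs; the gripper's body (76 mm by 85 mm) begins 54 mm behind the grasp point. The pads swing forward as they close: fully open they stand 13 mm farther back than shut.
Start: joints at [1.237, 0.308, 1.634, -0, 1.2, -0.07], TCP at [162.995, 603.378, 231.272] pointing down, gripper open.
Joint ranges: [-3.06, 3.06], [-0.79, 1.96], [0.05, 2.63], [-1.19, 4.34], [0.05, 2.64], [-2.94, 2.94]. Speed limits (rad/s): [2.79, 2.79, 3.14, 3.14, 3.14, 3.14].

INTERFACE

Orientations are given as a unit quaternion [w, x, y, z].
In Python, from cell import arm, viewer gives the robot as it stands.
- The arm moves only by the shell command python3 -m inch 'ROWS' [FORCE]. ROWS is JSON, a list of rows, each a list of 3 entries, a list of its own where there are three numbers: the shift along the tool's x, y, z in m, then the turn, a rotation vector about the tool's x, y, z in degrees, then the opening, from -1 (shut) to 1 (fully open). A call has 1 to 10 rows; each row shifts and turns the commanded pose from where the row before left it, along the tool's axes as they then stand; what a row does not reach is not made up. A row lasts 1/8 s, in which the tool goes at most 62.5 mm and 10.7 degrees, less where a joint would pass 70% of its speed; a pose out of reach is approached as far as the arm can. A call is refused whole if a number of a shift passes 0.0625 or a number of a turn 10.7, either way. A call with a gripper value outside its range is refused whole. The fingers move at their own pace and stop on an object; FORCE is the grip in N (left out, the last holds). Time passes only in rows, so rows that do not move let the fingers close. It gives the time, the measured TCP pose, the force, the opening and the grip force at its end, in the units of the state.
- arm.read_state(): the state, without advancing time (a new reading comes with each control period).
- viewer.grab_frame(name): name is "scene" or "top" or "wrist"; returns a dict with "image" (420x560x3 uint8, red, green, blue), "fx", "fy", "cx", "cy" (pixels), "dist_coeffs" ([k1, k2, p1, p2, k3] as OpenCV has them; the pictures are not rectified), "world_to_cam" (4x4, takes a point from world to camera coordinates). Camera axes: x right, y down, z forward; pixel columns grow to the right and rows downward; lengths in mm; the calibration is good to about 2 mm. A picture is of the moment at which its call begins. There is no depth.
- arm.finish_job(): hands the job in; it is judged then, once.
The state is a dict: "t": time; "q": joint angles; "joint_vel": joint speeds; "effort": joint torques, N m; "position": TCP position; "orientation": TCP orientation; "contact_force": force on the tool from outside, world axes, zero at the start; "wrist_torque": the same for the moment, N m; "gripper_width": opening from 0.0 (shut) to 1.0 (fully open); "gripper_force": force on a finger pad.
Only numpy, scipy, OpenCV 4.12 (cv2) and the standard library are available. Lean on these libraries where they do the work, as an engineer would, in place of code of your own. Each camera call takes 0.05 s, during which the arm holds its last target. There are 200 camera calls.

## Working session

There is one attempt and no reset: what is moved stays moved. The work goes in short steps, Python scripts to look and compute and a shell command to move; the robot and the scene stay as the last step left them, time stands still between calls to the robot, and variables do not carry over. Pictures are saved under pics/ and viewed, at most 10 in all, crops included, and the job is handed in when it is done.

```bash
ls; mkdir -p pics
cat > h.py <<'E'
import numpy as np,cv2
from cell import arm,viewer
def grab(n,f):
    d=viewer.grab_frame(n); np.savez('pics/'+f+'.npz',**{k:np.array(v) for k,v in d.items()})
    cv2.imwrite('pics/'+f+'.png',d['image'][:,:,::-1]); return d
def load(f): return dict(np.load('pics/'+f+'.npz'))
def K(d): return np.array([[d['fx'],0,d['cx']],[0,d['fy'],d['cy']],[0,0,1.]],float)
def ray(d,uv):
    p=cv2.undistortPoints(np.array([[uv]],float),K(d),np.array(d['dist_coeffs'],float))[0,0]
    M=np.array(d['world_to_cam']);R=M[:3,:3];t=M[:3,3]
    return -R.T@t, R.T@np.array([p[0],p[1],1])
def plane(d,uv,z):
    o,v=ray(d,uv); return o+v*(z-o[2])/v[2]
def proj(d,P):
    M=np.array(d['world_to_cam'])
    return cv2.projectPoints(np.array(P,float).reshape(-1,3),cv2.Rodrigues(M[:3,:3])[0],M[:3,3],K(d),np.array(d['dist_coeffs'],float))[0][:,0]
E
python3 - <<'E'
from h import *
a=grab('scene','s0');b=grab('top','t0')
cv2.imwrite('pics/both.png',cv2.resize(np.vstack([a['image'],b['image']])[:,:,::-1],(400,600)) if 0 else np.hstack([cv2.resize(x['image'],(400,300)) for x in (a,b)])[:,:,::-1])
print(arm.read_state())
E
```

```text
pics
{'t': 0.1, 'q': array([ 1.23728803e+00,  3.08910159e-01,  1.63506078e+00,  2.57590868e-06,
        1.19973913e+00, -6.96929073e-02]), 'joint_vel': array([-1.16083932e-04, -9.29546599e-04, -3.04134073e-03, -5.64640162e-05,
       -1.05430339e-03, -9.30656758e-04]), 'effort': array([-1.05159073e-03, -4.16411233e+01, -2.77642107e+01, -1.45670015e-04,
        4.02870763e-03,  3.76973077e-06]), 'position': array([162.75152278, 602.65337325, 230.16605539]), 'orientation': array([-2.13168706e-04,  1.31525894e-01,  9.91312170e-01, -1.03702544e-03]), 'contact_force': array([-0.43490378,  0.36899259, -0.76796761]), 'wrist_torque': array([-0.04026102, -0.00176692,  0.02578427]), 'gripper_force': 0.0, 'gripper_width': 1.0034233192959057}
```

View pics/s0.png

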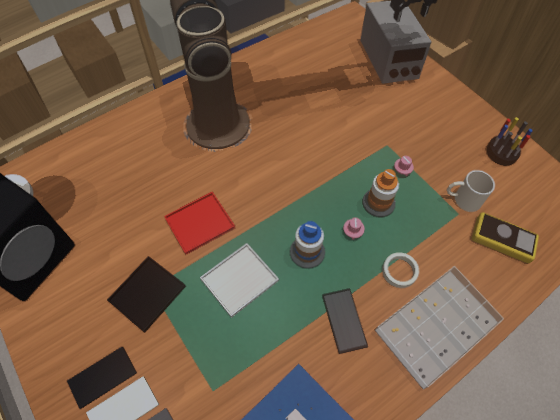

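View pics/t0.png

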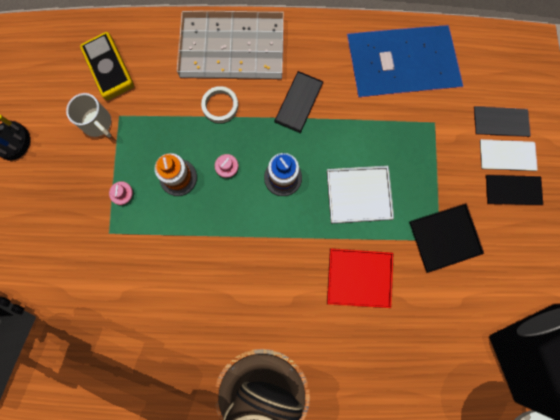

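The scene picture shows an orange-capped jar at (383,190) and a blue-capped jar at (309,240). Pink knobs sit at (404,165) and (354,228). The tray shapes are light/metal (240,280), red (200,222) and black (147,293).

In the top picture the orange cap is at (170,165), blue at (284,165), pink at (226,165) and (120,192). The light tray is at (360,195), red at (360,278) and black at (447,238).

I choose the orange cap and the light metal tray. Next I'll check both in one close crop.

Run:
```python
from h import *
s=load('s0');t=load('t0')
c=lambda d,x,y,w,h:cv2.resize(d['image'][y:y+h,x:x+w],(400,300),interpolation=cv2.INTER_CUBIC)
cv2.imwrite('pics/crop1.png',np.vstack([np.hstack([c(s,343,160,80,60),c(t,133,137,80,60)]),np.hstack([c(s,190,235,100,75),c(t,310,157,100,75)])])[:,:,::-1])
for n,d in (('s',s),('t',t)):
    print(n,d['fx'],-d['world_to_cam'][:3,:3].T@d['world_to_cam'][:3,3])
    hsv=cv2.cvtColor(d['image'],cv2.COLOR_RGB2HSV)
    x,y,w,h=(350,150,70,70) if n=='s' else (140,140,60,60)
    # bright tray
    m=((hsv[...,1]<60)&(hsv[...,2]>110)).astype(np.uint8)
    k,l,st,ce=cv2.connectedComponentsWithStats(m)
    p=(280,240)[::-1] if n=='s' else (360,195)
    i=l[p[1] if n=='t' else 280,p[0] if n=='t' else 240]
    cn=max(cv2.findContours((l==i).astype(np.uint8),0,1)[0],key=cv2.contourArea)
    r=cv2.minAreaRect(cn);print(r)
    b=cv2.boxPoints(cv2.minAreaRect(np.array([plane(d,q[0],14)[:2] for q in cn],np.float32)))
    print('tray',b.round(0).tolist(),b.mean(0))
```

```text
s 434.3132880744281 [ 865.96940957 -376.5353338  1030.42105119]
((239.56002807617188, 278.58001708984375), (51.60000228881836, 63.00000762939453), 53.13010025024414)
tray [[404.0, -152.0], [417.0, -305.0], [554.0, -293.0], [541.0, -140.0]] [ 478.99133 -222.5331 ]
t 475.4001984557697 [ 253.33492833  -30.99449954 1125.57016398]
((359.81866455078125, 193.77877807617188), (54.61210250854492, 64.05779266357422), 86.18592071533203)
tray [[407.0, -155.0], [420.0, -308.0], [552.0, -297.0], [539.0, -144.0]] [ 479.3098  -225.88736]
```

View pics/crop1.png

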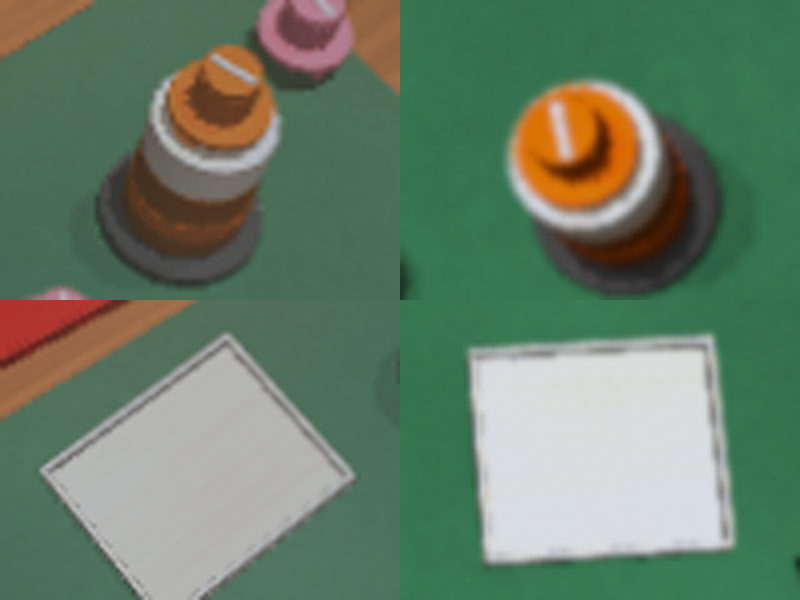

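Run:
```python
from h import *
from scipy.spatial.transform import Rotation as R
s=load('s0');t=load('t0')
a=plane(s,(390-.4,173.4),142.5);b=plane(t,(165,163),142.5);print(a,b)
(o,v),(p,w)=ray(s,(389.6,173.4)),ray(t,(165,163))
k=np.linalg.lstsq(np.c_[v,-w],p-o,rcond=None)[0];print(o+v*k[0],p+w*k[1])
e1=plane(t,(133+152/5,137+103/5),142.5);e2=plane(t,(133+168/5,137+158/5),142.5);d=e2-e1;print('line',np.degrees(np.arctan2(d[1],d[0])),np.linalg.norm(d))
# jar foot in scene/top: ellipse approx check
print('foot',plane(s,(343+182/5,160+215/5),4),plane(t,(133+232/5,137+205/5),4))
st=arm.read_state();q=st['orientation'];M=R.from_quat(np.r_[q[1:],q[0]]).as_matrix();print(M.round(3),st['position'])
print(M.T@(np.r_[(a+b)[:2]/2,231]-st['position']), arm.hold_point_z)
```

```text
[510.51399848 219.05891474 142.5       ] [511.49696465 213.86377961 142.5       ]
[512.41127926 215.87986757 147.23937233] [510.56887332 212.98351523 146.0341327 ]
line -160.50006793310652 25.75408167289943
foot [513.38192095 218.53381839   4.        ] [510.79033069 210.39069314   4.        ]
[[-0.965  0.261 -0.001]
 [ 0.261  0.965 -0.002]
 [ 0.    -0.002 -1.   ]] [162.75152278 602.65337325 230.16605539]
[-4.36910960e+02 -2.82018647e+02 -3.03759578e-01] 18.700000000000003
```

```bash
python3 -m inch '[[[-0.0435,-0.028,0],[0,0,0],1],[[-0.0435,-0.028,0],[0,0,0],1],[[-0.0435,-0.028,0],[0,0,0],1],[[-0.0435,-0.028,0],[0,0,0],1],[[-0.0435,-0.028,0],[0,0,0],1],[[-0.0435,-0.028,0],[0,0,0],1],[[-0.0435,-0.028,0],[0,0,0],1],[[-0.0435,-0.028,0],[0,0,0],1],[[-0.0435,-0.028,0],[0,0,0],1],[[0,0,0],[0,0,0],1]]' 60
python3 - <<'E'
from h import *
d=grab('wrist','w1');print(d['world_to_cam'].round(2)); print(proj(d,[[511,216,142.5]]), arm.read_state()['q'])
E
```

```text
t: 1.35
position: [477.1, 255.3, 230.9]
orientation: [0.0, 0.134, 0.991, -0.0]
contact_force: [0.3, 0.2, -0.5]
gripper_width: 1.001
gripper_force: 0.0
[[ 2.7000e-01  9.6000e-01 -0.0000e+00 -3.7294e+02]
 [ 9.2000e-01 -2.5000e-01  3.1000e-01 -4.1320e+02]
 [ 3.0000e-01 -8.0000e-02 -9.5000e-01  2.5656e+02]
 [ 0.0000e+00  0.0000e+00  0.0000e+00  1.0000e+00]]
[[241.15846856 266.86394087]] [ 4.14075139e-01  1.47218038e-01  1.83274052e+00  4.97032931e-04
  1.16286460e+00 -8.89584558e-01]
```

View pics/w1.png

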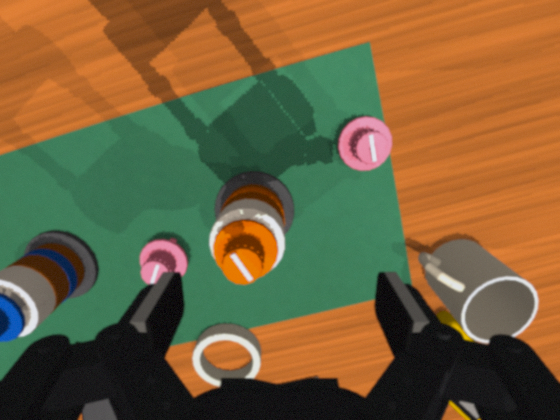

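The wrist picture shows the orange grip top at (242,266), and my estimate projects to (241,267), so it agrees. Next I go over the cap and down.

```bash
python3 -m inch '[[[-0.043,-0.029,0],[0,0,0],1],[[0,0,0.04],[0,0,0],1],[[0,0,0.045],[0,0,0],1],[[0,0,0.03],[0,0,0],1],[[0,0,0],[0,0,0],1],[[0,0,0],[0,0,0],-1],[[0,0,0],[0,0,0],-1],[[0,0,0],[0,0,0],-1],[[0,0,0],[0,0,0],-1],[[0,0,0],[0,0,0],-1]]' 60
python3 - <<'E'
from h import *
a=grab('scene','s1');b=grab('wrist','w2')
c=cv2.resize(a['image'][110:260,300:500],(400,300));cv2.imwrite('pics/g1.png',np.hstack([c,cv2.resize(b['image'],(400,300))])[:,:,::-1])
print(arm.read_state())
E
```

```text
t: 2.65
position: [510.0, 218.7, 117.4]
orientation: [0.001, 0.132, 0.991, 0.0]
contact_force: [0.7, -1.1, 5.1]
gripper_width: 0.358
gripper_force: 59.0
{'t': 2.75, 'q': array([ 3.26899360e-01,  3.11924338e-01,  1.88605003e+00, -5.16708239e-04,
        9.41916952e-01, -9.79670355e-01]), 'joint_vel': array([-0.00071452,  0.00197297,  0.00098898,  0.00068049, -0.00226738,
       -0.00028053]), 'effort': array([ 1.00605592e+00, -3.49492943e+01, -2.20486057e+01,  4.68852259e-01,
       -2.50017336e-01, -1.47545524e-02]), 'position': array([509.99794593, 218.71446956, 117.13363399]), 'orientation': array([8.55239900e-04, 1.31578800e-01, 9.91305327e-01, 1.89481611e-04]), 'contact_force': array([ 0.22515958, -1.92180532,  4.43518384]), 'wrist_torque': array([-0.40120133,  0.0732854 , -0.00448694]), 'gripper_force': 58.97970914840698, 'gripper_width': 0.35307190426642493}
```

View pics/g1.png

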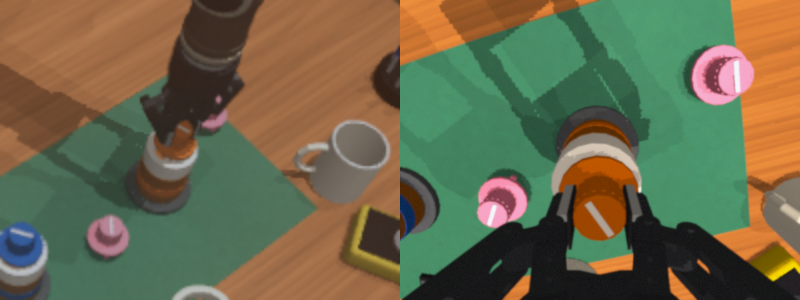

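The left half shows the fingers on the cap at about (180,135). The right half shows the pads either side of the orange grip, white line at (600,218). The grasp is good, so I press in small steps and watch the force.

```bash
for i in 1; do python3 -m inch '[[[0,0,0.002],[0,0,0],-1],[[0,0,0],[0,0,0],-1]]' 80; done; python3 -m inch '[[[0,0,0.002],[0,0,0],-1],[[0,0,0],[0,0,0],-1]]'; python3 -m inch '[[[0,0,0.002],[0,0,0],-1],[[0,0,0],[0,0,0],-1]]'
```

```text
t: 3.0
position: [510.0, 218.7, 114.9]
orientation: [0.001, 0.132, 0.991, 0.0]
contact_force: [-0.2, -1.9, 5.7]
gripper_width: 0.346
gripper_force: 79.3
t: 3.25
position: [510.0, 218.7, 113.1]
orientation: [0.001, 0.132, 0.991, 0.0]
contact_force: [0.1, -1.4, 6.4]
gripper_width: 0.349
gripper_force: 79.5
t: 3.5
position: [510.1, 218.7, 111.3]
orientation: [0.001, 0.132, 0.991, 0.0]
contact_force: [-0.2, -2.2, 7.4]
gripper_width: 0.347
gripper_force: 79.8
```

```bash
python3 -m inch '[[[0,0,0.001],[0,0,0],-1],[[0,0,0],[0,0,0],-1]]';python3 -m inch '[[[0,0,0.001],[0,0,0],-1],[[0,0,0],[0,0,0],-1]]'
```

```text
t: 3.75
position: [510.1, 218.7, 110.7]
orientation: [0.001, 0.132, 0.991, 0.0]
contact_force: [-1.8, -3.1, 9.1]
gripper_width: 0.348
gripper_force: 79.9
t: 4.0
position: [510.2, 218.7, 110.1]
orientation: [0.001, 0.132, 0.991, 0.0]
contact_force: [-1.6, -3.1, 11.1]
gripper_width: 0.35
gripper_force: 80.7
```

```bash
python3 -m inch '[[[0,0,-0.0017],[0,0,0],-1],[[0,0,0],[0,0,0],-1],[[0,0,0],[0,0,-8],-1],[[0,0,0],[0,0,-8],-1],[[0,0,0],[0,0,0],-1]]'
```

```text
t: 4.62
position: [509.8, 218.2, 110.5]
orientation: [0.0, -0.008, 1.0, -0.001]
contact_force: [0.1, -3.6, 7.8]
gripper_width: 0.348
gripper_force: 79.8
```

```bash
python3 -m inch '[[[0,0,0],[0,0,-9],-1],[[0,0,0],[0,0,-9],-1],[[0,0,0],[0,0,-8],-1],[[0,0,0],[0,0,-8],-1],[[0,0,0],[0,0,-8],-1],[[0,0,0],[0,0,-8],-1],[[0,0,0],[0,0,0],-1],[[0,0,0],[0,0,0],-1]]'
python3 - <<'E'
from h import *
d=grab('wrist','w3');s=arm.read_state();print(s['wrist_torque'],s['q'][5])
E
```

```text
t: 5.62
position: [509.8, 217.2, 110.4]
orientation: [-0.0, -0.43, 0.903, -0.002]
contact_force: [-0.3, -6.1, 7.4]
gripper_width: 0.351
gripper_force: 79.9
[-1.18360584  0.02641072  0.08128377] -2.131836570675004
```

View pics/w3.png

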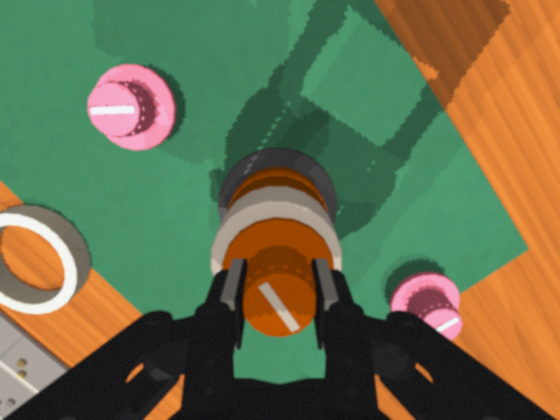

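The wrist picture shows the grip line at (279,307), unchanged relative to the fingers, so the cap turned with them by about 66°. I'll ease the side load and lift.

```bash
python3 -m inch '[[[0.0012,-0.001,0],[0,0,0],-1],[[0,0,-0.006],[0,0,0],-1],[[0,0,-0.006],[0,0,0],-1],[[0,0,0],[0,0,0],-1]]'
```

```text
t: 6.18
position: [509.0, 216.9, 121.8]
orientation: [-0.0, -0.43, 0.903, -0.0]
contact_force: [0.9, -2.8, 0.1]
gripper_width: 0.351
gripper_force: 79.2
```

```bash
python3 -m inch '[[[0,0,-0.02],[0,0,0],-1],[[0,0,-0.04],[0,0,0],-1],[[0,0,-0.05],[0,0,0],-1],[[0,0,0],[0,0,0],-1]]'
python3 - <<'E'
from h import *
from scipy.spatial.transform import Rotation as R
a=grab('scene','s2');cv2.imwrite('pics/g2.png',cv2.resize(a['image'][60:240,300:460],(533,600))[:,:,::-1])
s=arm.read_state();q=s['orientation'];M=R.from_quat(np.r_[q[1:],q[0]]).as_matrix()
print(M.T@(np.array([479,-224,s['position'][2]])-s['position']),s['position'],s['q'],s['contact_force'])
print(M.round(3))
E
```

```text
t: 6.68
position: [511.8, 219.1, 236.4]
orientation: [0.005, -0.43, 0.903, 0.0]
contact_force: [0.1, 0.3, -1.1]
gripper_width: 0.349
gripper_force: 80.0
[ 362.7458702  -255.11354227   -1.21766456] [509.87956733 218.39735626 233.59271321] [ 3.25325624e-01  1.68986494e-01  1.80140016e+00  1.62863552e-03
  1.16766448e+00 -2.13429258e+00] [-0.03226993  0.46492027 -1.95483019]
[[-0.631 -0.776  0.003]
 [-0.776  0.631  0.003]
 [-0.004 -0.001 -1.   ]]
```

View pics/g2.png

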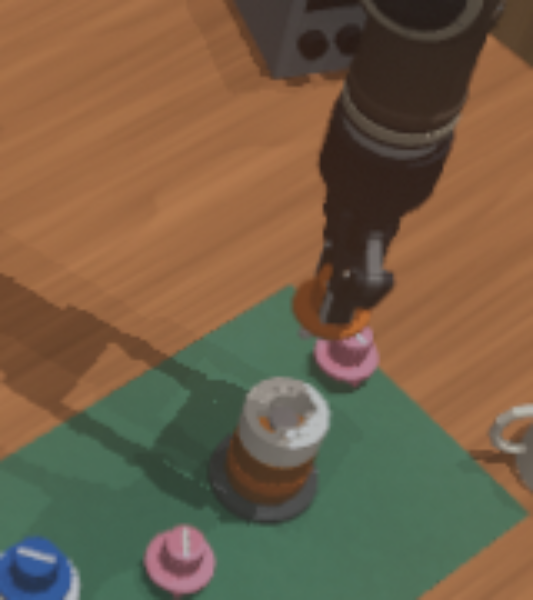

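The picture shows the cap off the jar in the fingers at (335,305), and the open neck at (287,410). Holding this yaw over the tray would bring joint 6 near its limit, so I unwind the wrist first.

```bash
python3 -m inch '[[[0,0,0],[0,0,10],-1],[[0,0,0],[0,0,10],-1],[[0,0,0],[0,0,10],-1],[[0,0,0],[0,0,10],-1],[[0,0,0],[0,0,10],-1],[[0,0,0],[0,0,10],-1],[[0,0,0],[0,0,0],-1]]'
python3 - <<'E'
from h import *
from scipy.spatial.transform import Rotation as R
s=arm.read_state();q=s['orientation'];M=R.from_quat(np.r_[q[1:],q[0]]).as_matrix()
print(M.T@(np.array([479,-224,s['position'][2]])-s['position']),s['position'],s['q'])
E
```

```text
t: 7.6
position: [507.3, 217.1, 229.3]
orientation: [-0.002, 0.078, 0.997, -0.001]
contact_force: [0.4, -1.2, -1.5]
gripper_width: 0.348
gripper_force: 80.1
[ -41.01640455 -440.10516373    0.50206384] [507.3297241  217.10381928 229.31007013] [ 3.24957947e-01  1.72998022e-01  1.80580879e+00  9.14356570e-04
  1.16783176e+00 -1.08913697e+00]
```

```bash
python3 -m inch '[[[-0.0045,-0.049,0],[0,0,0],-1],[[-0.0045,-0.049,0],[0,0,0],-1],[[-0.0045,-0.049,0],[0,0,0],-1],[[-0.0045,-0.049,0],[0,0,0],-1],[[-0.0045,-0.049,0],[0,0,0],-1],[[-0.0045,-0.049,0],[0,0,0],-1],[[-0.0045,-0.049,0],[0,0,0],-1],[[-0.0045,-0.049,0],[0,0,0],-1],[[-0.0045,-0.049,0],[0,0,0],-1],[[0,0,0],[0,0,0],-1]]'
```

```text
t: 8.85
position: [478.4, -227.2, 230.8]
orientation: [-0.001, 0.08, 0.997, 0.0]
contact_force: [0.2, 0.3, -1.7]
gripper_width: 0.35
gripper_force: 80.1
```

```bash
python3 -m inch '[[[0,0.003,0.05],[0,0,0],-1],[[0,0,0.05],[0,0,0],-1],[[0,0,0.05],[0,0,0],-1],[[0,0,0.03],[0,0,0],-1],[[0,0,0],[0,0,0],-1]]'
python3 -m inch '[[[0,0,0.008],[0,0,0],-1],[[0,0,0.004],[0,0,0],-1],[[0,0,0],[0,0,0],-1]]'
python3 -m inch '[[[0,0,0.003],[0,0,0],-1],[[0,0,0],[0,0,0],-1]]'
```

```text
t: 9.48
position: [476.5, -218.6, 48.5]
orientation: [-0.004, 0.078, 0.997, 0.002]
contact_force: [-0.5, 0.8, -1.0]
gripper_width: 0.349
gripper_force: 80.1
t: 9.85
position: [480.4, -221.9, 40.7]
orientation: [0.001, 0.079, 0.997, -0.0]
contact_force: [-0.5, 0.1, -1.5]
gripper_width: 0.35
gripper_force: 80.1
t: 10.1
position: [479.9, -221.7, 37.2]
orientation: [0.0, 0.079, 0.997, -0.0]
contact_force: [0.0, 0.8, -1.4]
gripper_width: 0.347
gripper_force: 80.1
```

```bash
for i in 1; do python3 -m inch '[[[0,0,0.002],[0,0,0],-1],[[0,0,0],[0,0,0],-1]]'; done; python3 -m inch '[[[0,0,0.002],[0,0,0],-1],[[0,0,0],[0,0,0],-1]]'; python3 -m inch '[[[0,0,0.001],[0,0,0],-1],[[0,0,0],[0,0,0],-1]]'
```

```text
t: 10.35
position: [479.6, -221.6, 34.8]
orientation: [-0.0, 0.079, 0.997, 0.0]
contact_force: [0.7, -0.5, -0.2]
gripper_width: 0.348
gripper_force: 80.1
t: 10.6
position: [479.7, -221.6, 32.8]
orientation: [-0.0, 0.08, 0.997, 0.0]
contact_force: [-0.5, 1.0, -1.0]
gripper_width: 0.341
gripper_force: 80.1
t: 10.85
position: [479.8, -221.7, 31.9]
orientation: [-0.0, 0.079, 0.997, -0.0]
contact_force: [-0.4, 0.3, -0.3]
gripper_width: 0.345
gripper_force: 80.1
```

```bash
python3 -m inch '[[[0,0,0.001],[0,0,0],-1],[[0,0,0],[0,0,0],-1]]'; python3 -m inch '[[[0,0,0.001],[0,0,0],-1],[[0,0,0],[0,0,0],-1]]'
```

```text
t: 11.1
position: [480.0, -221.7, 31.7]
orientation: [0.0, 0.079, 0.997, 0.0]
contact_force: [-0.8, 0.4, 5.3]
gripper_width: 0.348
gripper_force: 80.9
t: 11.35
position: [480.2, -221.8, 31.7]
orientation: [-0.0, 0.079, 0.997, 0.0]
contact_force: [-3.5, 1.9, 12.4]
gripper_width: 0.344
gripper_force: 81.6
```

The cap has touched the tray floor. I'll relieve the load, open gently and rise.

```bash
python3 -m inch '[[[0,0,-0.0015],[0,0,0],-1],[[0,0,0],[0,0,0],-0.1],[[0,0,0],[0,0,0],0.1],[[0,0,0],[0,0,0],0.5],[[0,0,0],[0,0,0],1],[[0,0,0],[0,0,0],1]]' 20
python3 -m inch '[[[0,0,-0.01],[0,0,0],1],[[0,0,-0.03],[0,0,0],1],[[0,0,-0.05],[0,0,0],1],[[0,0,-0.06],[0,0,0],1],[[-0.05,0.01,0],[0,0,0],1],[[0,0,0],[0,0,0],1],[[0,0,0],[0,0,0],1]]'
python3 - <<'E'
from h import *
a=grab('scene','s3');b=grab('top','t3');w=grab('wrist','w4')
c=lambda d,x,y,w,h:cv2.resize(d['image'][y:y+h,x:x+w],(400,300))
cv2.imwrite('pics/g3.png',np.vstack([np.hstack([c(a,180,210,160,120),cv2.resize(w['image'],(400,300))]),np.hstack([c(a,280,120,160,120),c(b,100,120,320,240)])])[:,:,::-1])
E
```

```text
t: 12.1
position: [479.8, -221.6, 31.4]
orientation: [-0.0, 0.079, 0.997, 0.0]
contact_force: [0.2, 0.3, 0.3]
gripper_width: 1.0
gripper_force: 0.0
t: 12.98
position: [529.9, -219.2, 181.1]
orientation: [-0.001, 0.079, 0.997, 0.0]
contact_force: [-1.0, -0.0, -0.6]
gripper_width: 0.998
gripper_force: 0.0
```

View pics/g3.png

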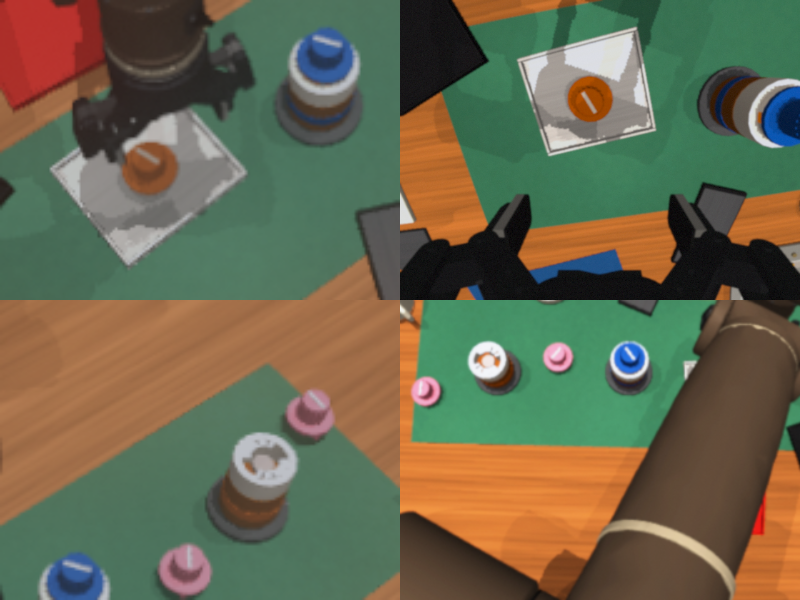

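The picture shows the orange cap upright in the metal tray: (150,165) in the scene crop and (590,98) in the wrist view. The jar is open at (263,463), the blue cap is still on its jar at (323,50), and the gripper is clear of everything.

```bash
python3 -c "
from cell import arm
print(arm.finish_job())"
```

```text
the job is handed in; nothing more can be done
None
```

The orange cap was pressed, twisted about 66° anticlockwise and lifted off, and now stands upright in the metal tray; the blue cap was left alone, and the job was handed in at about 13 s.

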